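# Fetch the styptic tube from behind the travel bottles

### The arm

A 6-joint arm with a two-finger parallel gripper is mounted at the origin on the work surface. World frame = base frame: x ahead of the robot, y to its left, z up, the work surface at z = 0. Lengths are in m, angles in rad, forces in N, time in s.
With the tool pointing down it reaches from about 0.35 to 0.875 m from the base axis. Payload 4.2 kg.
Tool frame: the origin (TCP) lies at the centre of the arm's flange, where the gripper is bolted on; the fingertips stand 173 mm ahead of it and the grasp point (between the pads) lies env.hold_point_z ahead of it (env.hold_point_z is the distance from the TCP to the grasp point, in m); z points along the fingers, y is the line along which they close (so a half turn about z gives the same grasp; the last joint's range is limited). The gripper opens to 85 mm and grips with 20 to 120 N. Pads are 22 mm wide; open, the fingers measure 114 mm over their backs; the gripper's body (76 mm by 85 mm) begins 54 mm behind the grasp point. The pads swing forward as they close: fully open they stand 13 mm farther back than shut.
Start: joints at [1.48, 0.385, 0.008, 0, -1.194, -0.259], TCP at [0.214, 0.587, 0.405] pointing down, gripper open.
Joint ranges: [-3.14, 3.14], [-1.21, 2.06], [-1.07, 1.41], [-3.16, 2.05], [-2.99, -0.16], [-3.1, 3.1]. Speed limits (rad/s): [2.79, 2.79, 3.14, 3.14, 3.14, 3.14].

### API

Orientations are given as a 3x3 rotation matrix whose columns are the frame's x, y, z axes.
In Python, from station import sensors, read_camera, calibration, env, recognise gives the robot as it stands.
- The arm moves only by the shell command python3 -m crank 'ROWS' [FORCE]. ROWS is JSON, a list of rows, each a list of 3 entries, a list of its own where there are three numbers: the shift along the tool's x, y, z in m, then the turn, a rotation vector about the tool's x, y, z in degrees, then the finger opening in m, from 0 to 0.0854. A call has 1 to 10 rows; each row shifts and turns the commanded pose from where the row before left it, along the tool's axes as they then stand; what a row does not reach is not made up. A row lasts 1/8 s, in which the tool goes at most 62.5 mm and 10.7 degrees, less where a joint would pass 70% of its speed; a pose out of reach is approached as far as the arm can. A call is refused whole if a number of a shift passes 0.0625 or a number of a turn 10.7, either way. A call with a gripper value outside its range is refused whole. The fingers move at their own pace and stop on an object; FORCE is the grip in N (left out, the last holds). Time passes only in rows, so rows that do not move let the fingers close. It gives the time, the measured TCP pose, the force, the opening and the grip force at its end, in the units of the state.
- sensors.get_obs(): the state, without advancing time (a new reading comes with each control period).
- read_camera(name): name is "scene" or "top"; returns (picture, depth): 400x640x3 uint8, blue, green, red; 400x640 float32, m along the optical axis (not along the pixel's ray), 0 where there is no reading.
- calibration(name): a dict with "fx", "fy", "cx", "cy" (pixels), "world_to_cam" (4x4, takes a point from world to camera coordinates). Camera axes: x right, y down, z forward; pixel columns grow to the right and rows downward; lengths in m; the calibration is good to about 2 mm. A picture is of the moment at which its call begins. calibration takes no time and is no camera call.
- env.finish_job(): hands the job in; it is judged then, once.
Trained networks look in the newest picture that a camera, given by its name, has taken for a name from the list of things; names that differ only in an ending like _2 or _b are one class to them, and where a whole thing is asked for, a point or a joint stands for the part that bears it (a point fixed in the world has none). Each returns a list of dicts, best first, with "score" (0 to 1); they miss things now and then, are a little off and sometimes report something else, mostly with a low value. They report only what shows in the picture. A call takes as long as a camera call. They do not tell look-alikes from the thing itself.
- recognise(camera, query): "location" ([x, y, z] in m, in the coordinates of the camera as it stood for that picture, good to about 4 mm: the middle of the surface that is visible of it).
The state is a dict: "time_s": time; "joint_pos": joint angles; "qvel": joint speeds; "joint_efforts": joint torques, N m; "position": TCP position; "orientation": TCP orientation; "ft_force": force on the tool from outside, world axes, zero at the start; "ft_torque": the same for the moment, N m; "finger_gap": finger opening in m; "grip_force": force on a finger pad.
Only numpy, scipy, OpenCV 4.12 (cv2) and the standard library are available. Lean on these libraries where they do the work, as an engineer would, in place of code of your own. Each camera call takes 0.05 s, during which the arm holds its last target. There are 200 camera calls.

### The job

The metal styptic tube stands in the open red travel case, boxed in behind the blue and the yellow travel bottle. Stand both bottles aside on the black mat, and only then take out the styptic tube and stand it upright in the middle of the brass dish. With the tube on the dish, put each bottle back, upright on the middle of the pad of its own colour in the case, leaving the lip balm and the mug where they are.

Things in the scene. Friction and masses are not known exactly. Their poses are not given: they have to be found in the camera images.
- blue_bottle: Upright travel bottle with a blue round body, 38 mm diameter, and a white cap, 34 mm diameter, occupying the heights 94 to 125 mm above the bottle's underside (total height 125 mm), with a blue spot on top; about 90 g, loose. Origin: centre of its underside; z up along its axis. At the start it stands on the blue pad.
- yellow_bottle: Same bottle with a yellow body and yellow spot on its white cap: body 38 mm diameter, cap 34 mm diameter at heights 94 to 125 mm, total height 125 mm; about 90 g, loose. Origin: centre of its underside; z up along its axis. At the start it stands on the yellow pad.
- styptic_tube: Styptic tube: a bare aluminium cylinder, 20 mm diameter, with a dark ribbed steel screw lid, 22 mm diameter, with a bright flat top, 70 mm tall overall (lid from 48 mm up); about 30 g, loose, standing upright on the case's floor behind (farther from the robot than) the two bottles, level with the gap between them. Origin: centre of its underside; z up along its axis.
- blue_pad: Flat round blue pad fixed on the case's floor, 58 mm diameter, 3 mm thick: the home of the blue bottle. Origin: centre of its underside, so its top is 3 mm above the origin.
- yellow_pad: Flat round yellow pad fixed on the case's floor, 58 mm diameter, 3 mm thick: the home of the yellow bottle. Origin: centre of its underside, so its top is 3 mm above the origin. The two pads lie side by side along the case's y, centres 72 mm apart, 26 mm before the case's middle; either may be the left one.
- case: Open red plastic travel case, fixed. Tub 130 mm along its x, 220 mm along its y, walls 42 mm high and 4 mm thick, floor 4 mm thick. Origin: centre of the tub's underside; x points away from the robot (turned up to 0.3 rad), y to its left, z up. Its flap lies open flat on the counter beyond the tub (x from 71 to 183 mm, 14 mm high) with a nail file lying in it. Bottles stand at about x = -26 mm, tube at about x = +24 mm.
- mat: Black rubber mat lying fixed on the counter at one side of the case (left or right), 180 mm along its x, 120 mm along its y, 4 mm thick: the side area for the bottles. Origin: centre of its underside, x its long axis.
- dish: Flat brass dish with a beaded copper edge, fixed on the counter at the other side of the case; a disc 100 mm in diameter with a flat top 8 mm above its underside (beads 3 mm higher at the rim, 46 mm from the centre). Origin: centre of its underside.
- lip_balm: Lip balm, a green plastic cylinder with a white cap, 18 mm diameter, 60 mm tall, loose, standing in the left rear corner of the case. To be left alone. Origin: centre of its underside.
- mug: White ceramic mug, 80 mm diameter, 90 mm tall, with a handle, standing loose on the counter behind the mat or the dish. To be left alone. Origin: centre of its underside.
Mind the look-alikes: they are no part of the job. Of the things that look like the mat, the larger one is meant.

How it is judged:
On the way, in this order (a step that is already met when the one before it is completed fails the run):
1. both bottles stand released on the black mat while the styptic tube still stands in the case (x of blue_bottle in the frame of mat between -0.085 and 0.085 m and y of blue_bottle in the frame of mat between -0.055 and 0.055 m and z of each of blue_bottle, yellow_bottle in the frame of mat below 0.012 m and linear speed of each of blue_bottle, yellow_bottle below 0.03 m/s and angle between each of blue_bottle, yellow_bottle's own z axis and vertical below 0.15 rad and contact force between the fingers and blue_bottle below 0.05 N and x of yellow_bottle in the frame of mat between -0.085 and 0.085 m and y of yellow_bottle in the frame of mat between -0.055 and 0.055 m and contact force between the fingers and yellow_bottle below 0.05 N and horizontal distance between styptic_tube and case below 0.08 m and z of styptic_tube in the frame of case below 0.012 m), for 0.2 s.
2. the styptic tube stands released in the middle of the brass dish while both bottles are still on the mat (horizontal distance between styptic_tube and dish below 0.015 m and z of styptic_tube in the frame of dish below 0.014 m and linear speed of each of styptic_tube, blue_bottle, yellow_bottle below 0.03 m/s and angle between each of styptic_tube, blue_bottle, yellow_bottle's own z axis and vertical below 0.15 rad and contact force between the fingers and styptic_tube below 0.05 N and x of blue_bottle in the frame of mat between -0.085 and 0.085 m and y of blue_bottle in the frame of mat between -0.055 and 0.055 m and z of each of blue_bottle, yellow_bottle in the frame of mat below 0.012 m and contact force between the fingers and blue_bottle below 0.05 N and x of yellow_bottle in the frame of mat between -0.085 and 0.085 m and y of yellow_bottle in the frame of mat between -0.055 and 0.055 m and contact force between the fingers and yellow_bottle below 0.05 N), for 0.2 s.
At the end, for the whole second after the job is handed in: The styptic tube stands upright and released on the brass dish, within 15 mm of its centre, and each bottle stands upright, released and at rest in the case on the pad of its own colour, within 15 mm of the pad's centre (upright: within 0.15 rad) (horizontal distance between styptic_tube and dish below 0.015 m and z of styptic_tube in the frame of dish below 0.014 m and linear speed of each of styptic_tube, blue_bottle, yellow_bottle below 0.03 m/s and angle between each of styptic_tube, blue_bottle, yellow_bottle's own z axis and vertical below 0.15 rad and contact force between the fingers and styptic_tube below 0.05 N and horizontal distance between blue_bottle and blue_pad below 0.015 m and z of blue_bottle in the frame of blue_pad below 0.009 m and contact force between the fingers and blue_bottle below 0.05 N and horizontal distance between yellow_bottle and yellow_pad below 0.015 m and z of yellow_bottle in the frame of yellow_pad below 0.009 m and contact force between the fingers and yellow_bottle below 0.05 N); the robot touches nothing.
It fails at once if the lip balm is shifted by more than 20 mm or knocked over (distance of lip_balm from where it was at the start of the episode above 0.02 m or angle between lip_balm's own z axis and vertical above 0.5 rad).
It fails at once if the mug is shifted by more than 20 mm (distance of mug from where it was at the start of the episode above 0.02 m).
It also fails if it takes over 118 s, if anything falls off the work surface, if the arm or the gripper's body presses on something with over 40 N, if the wrist force passes 120 N, or if a joint passes its speed limit or range.

## Working session

There is one attempt and no reset: what is moved stays moved. The work goes in short steps, Python scripts to look and compute and a shell command to move; the robot and the scene stay as the last step left them, time stands still between calls to the robot, and variables do not carry over. Pictures are saved under pics/ and viewed, at most 14 in all, crops included, and the job is handed in when it is done.

```bash
ls; mkdir -p pics; python3 - <<'E'
from station import sensors, read_camera, calibration, env
import cv2, numpy as np
o=sensors.get_obs(); print(o['time_s'],o['position'],o['orientation'],o['finger_gap'],env.hold_point_z)
for n in("scene","top"):
    p,d=read_camera(n); cv2.imwrite(f"pics/{n}0.png",p); np.save(f"pics/{n}0.npy",d)
    c=calibration(n); print(n,c['fx'],c['cx'],c['cy'],np.round(np.array(c['world_to_cam']),3).tolist())
E
```

```text
pics
0.0 [0.21407375 0.58697403 0.40363113] [[ 9.39371131e-01 -3.42901482e-01 -6.71733513e-04]
 [-3.42902133e-01 -9.39368895e-01 -2.05102103e-03]
 [ 7.22925859e-05  2.15700880e-03 -9.99997671e-01]] 0.0849003428108152 0.1547
scene 445.83538205159647 315.41975643998074 194.9851629423068 [[0.817, 0.576, 0.01, -0.423], [0.359, -0.495, -0.792, -0.14], [-0.451, 0.651, -0.611, 1.373], [0.0, 0.0, 0.0, 1.0]]
top 415.2103537818398 320.78498404163764 195.82245869467482 [[0.001, -1.0, -0.02, -0.009], [-0.99, 0.002, -0.14, 0.51], [0.14, 0.02, -0.99, 0.828], [0.0, 0.0, 0.0, 1.0]]
```

View pics/top0.png

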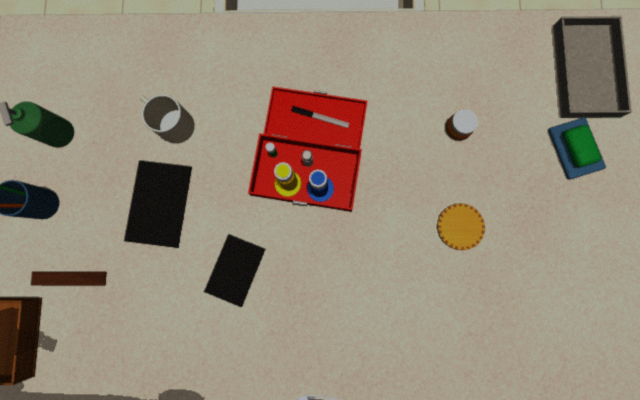

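View pics/scene0.png

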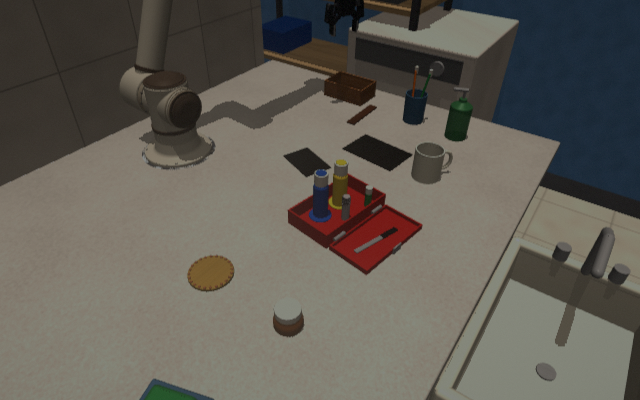

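The top view shows the case at (305,172). The yellow cap is at (284,172), the blue cap at (318,179), the tube at (307,157) and the lip balm at (270,148). The dish is at (461,226) and the mug at (168,117).
Mat candidates are the black rectangles at (158,204), about 58x82 px, and (235,270), about 38x62 px. The larger one, (158,204), fits. I'll measure both views and check a crop.

```bash
cat > h.py <<'E'
import numpy as np, cv2
from station import sensors, read_camera, calibration, env, recognise
def toworld(n,u,v,d):
    c=calibration(n); p=np.array([(u-c['cx'])/c['fx']*d,(v-c['cy'])/c['fy']*d,d,1.0*np.ones_like(d)])
    return (np.linalg.inv(np.array(c['world_to_cam']))@p)[:3]
def cloud(n,d):
    v,u=np.mgrid[0:400,0:640]; return np.moveaxis(np.array(toworld(n,u.ravel(),v.ravel(),d.ravel().astype(float))).reshape(3,400,640),0,2)
def ray(n,u,v):
    a=toworld(n,u,v,np.float64(0.0)); b=toworld(n,u,v,np.float64(1.0)); return a,(b-a)
def atz(n,u,v,z):
    a,r=ray(n,u,v); return a+r*(z-a[2])/r[2]
def tri(u1,v1,u2,v2):
    (a,r),(b,s)=ray('top',u1,v1),ray('scene',u2,v2)
    t=np.linalg.lstsq(np.array([r,-s]).T,b-a,rcond=None)[0]; p,q=a+r*t[0],b+s*t[1]
    return (p+q)/2,np.linalg.norm(p-q)
E
python3 - <<'E'
from h import *
np.set_printoptions(precision=4,suppress=True)
pt,ps=cv2.imread('pics/top0.png'),cv2.imread('pics/scene0.png')
dt,ds=np.load('pics/top0.npy'),np.load('pics/scene0.npy'); W=cloud('top',dt); S=cloud('scene',ds)
for nm,u,v in(('bigmat',158,204),('small',235,270),('dish',461,226),('ycap',284,172),('bcap',318,178),('tube',307,155),('balm',270,147),('floor',340,160),('counter',400,300),('jar',464,118)): print(nm,W[v,u],dt[v,u])
# mats
g=pt.max(2)
for (x0,x1,y0,y1) in((110,205,145,260),(195,275,225,315)):
    m=np.zeros_like(g); m[y0:y1,x0:x1]=(g[y0:y1,x0:x1]<40)
    c=max(cv2.findContours(m,0,1)[0],key=cv2.contourArea); r=cv2.minAreaRect(c); b=cv2.boxPoints(r)
    B=np.array([atz('top',u,v,.004) for u,v in b]); print('mat',B[:,:2].tolist(),'mid',B.mean(0),[np.linalg.norm(B[i]-B[i-1]) for i in range(4)])
# world-space regions by height
m=(W[...,2]>.006)&(dt>0)
hs=cv2.cvtColor(pt,cv2.COLOR_BGR2HSV)
o=((hs[...,0]>8)&(hs[...,0]<28)&(hs[...,1]>140)); mm=np.zeros_like(g); mm[195:258,430:495]=o[195:258,430:495]
e=cv2.fitEllipse(max(cv2.findContours(mm,0,1)[0],key=cv2.contourArea)); print('dish',e,atz('top',*e[0],.009))
for n in('top','scene'):
  for q in('blue_bottle','yellow_bottle','styptic_tube','lip_balm','mug','dish','mat','case','blue_pad','yellow_pad'):
    c=np.linalg.inv(np.array(calibration(n)['world_to_cam']))
    print(n,q,[(round(r['score'],2),(c@np.r_[r['location'],1])[:3]) for r in recognise(n,q)[:2]])
a=cv2.resize(pt[130:215,240:370],None,fx=4,fy=4); b=cv2.resize(pt[140:315,100:280],(350,340))
s=cv2.resize(ps[150:230,280:400],None,fx=3,fy=3)
cv2.imwrite('pics/crop1.png',np.vstack([a[:,:520],s[:,:] if False else cv2.resize(s,(360,240))]) if False else np.hstack([a[:340,:440],b]))
cv2.imwrite('pics/crop2.png',cv2.resize(ps[140:250,280:430],None,fx=5,fy=5))
E
```

```text
bigmat [0.4967 0.3435 0.0062] 0.8984002
small [0.3563 0.1725 0.0038] 0.8778586
dish [ 0.4489 -0.3053  0.0078] 0.87746465
ycap [0.5416 0.0576 0.1306] 0.77589244
bcap [ 0.5298 -0.006   0.1319] 0.77173847
tube [0.5878 0.0178 0.0736] 0.83799565
balm [0.6077 0.0947 0.0621] 0.8536849
floor [ 0.5939 -0.0507  0.0012] 0.9092366
counter [ 0.2951 -0.1743 -0.0006] 0.8668712
jar [ 0.6721 -0.3091  0.048 ] 0.86877906
mat [[0.4198034349299112, 0.4124565362668025], [0.5984737170622545, 0.3943649074717552], [0.5783599390700385, 0.27647425130234643], [0.4011989701535232, 0.2976184056169625]] mid [0.4995 0.3452 0.004 ] [np.float64(0.1163353873968088), np.float64(0.17958389891554571), np.float64(0.11959419248932578), np.float64(0.1784182842903686)]
mat [[0.3129257705183997, 0.23543208204836347], [0.43212783131911797, 0.18925582456447834], [0.4001064598846473, 0.11074217317832759], [0.2822604503988638, 0.15799415583704562]] mid [0.3569 0.1734 0.004 ] [np.float64(0.08328862031480122), np.float64(0.1278333996041574), np.float64(0.0847924624157734), np.float64(0.1269662625145088)]
dish ((460.6966552734375, 2
[... 754 characters left out ...]
66, 0.0674, 0.0096]))]
top yellow_pad [(0.63, array([0.5278, 0.066 , 0.008 ]))]
scene blue_bottle [(0.77, array([ 0.5421, -0.0163,  0.08  ]))]
scene yellow_bottle [(0.88, array([0.5508, 0.0478, 0.0872]))]
scene styptic_tube [(0.57, array([0.5945, 0.0134, 0.0521]))]
scene lip_balm [(0.42, array([0.6143, 0.095 , 0.0413]))]
scene mug [(0.76, array([0.6797, 0.2926, 0.0616]))]
scene dish [(0.92, array([ 0.4568, -0.3051,  0.0074]))]
scene mat [(0.81, array([0.3576, 0.177 , 0.0092])), (0.72, array([0.51  , 0.338 , 0.0024]))]
scene case [(0.71, array([ 0.6413, -0.0066,  0.0038])), (0.27, array([0.6789, 0.2964, 0.0632]))]
scene blue_pad [(0.52, array([ 0.5437, -0.0172,  0.0117]))]
scene yellow_pad []
```

View pics/crop1.png

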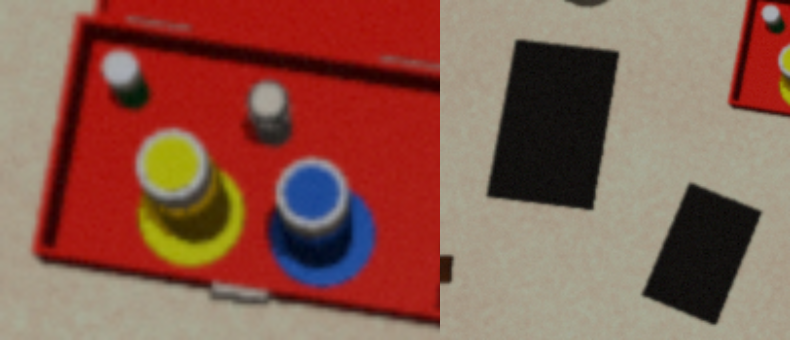

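View pics/crop2.png

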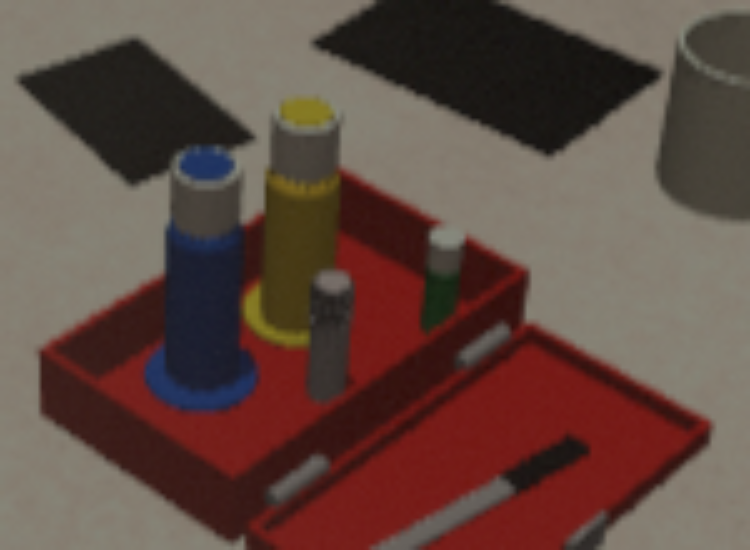

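The first crop confirms the mat: the larger black rectangle, measured at 179x118 mm (the look-alike is 127x84). The second crop shows both bottles standing on their own pads, with the tube behind the gap between them. Next are precise triangulations.

```bash
cat >> h.py <<'E'
H=lambda p:cv2.cvtColor(p,cv2.COLOR_BGR2HSV)
def blob(p,win,lo,hi,fill=False):
    x0,x1,y0,y1=win; m=np.zeros(p.shape[:2],np.uint8); m[y0:y1,x0:x1]=cv2.inRange(H(p),lo,hi)[y0:y1,x0:x1]
    c=max(cv2.findContours(m,0,1)[0],key=cv2.contourArea); return c
def cen(c):
    M=cv2.moments(c); return M['m10']/M['m00'],M['m01']/M['m00']
BL,YL=((100,110,40),(130,255,255)),((22,110,60),(36,255,255))
E
python3 - <<'E'
from h import *
np.set_printoptions(precision=4,suppress=True)
pt,ps=cv2.imread('pics/top0.png'),cv2.imread('pics/scene0.png')
for nm,w1,w2,C in(('blue',(308,328,169,184),(313,329,168,177),BL),('yellow',(274,294,162,178),(332,350,158,166),YL)):
    a,b=blob(pt,w1,*C),blob(ps,w2,*C); p,e=tri(*cen(a),*cen(b)); print(nm,cen(a),cv2.contourArea(a),cen(b),cv2.contourArea(b),p,e,'top@z.132',atz('top',*cen(a),.132))
# tube lid top : gray pixels in crop
p,e=tri(240+268/4,130+98/4,280+331/5,140+281/5); print('tube',p,e,atz('top',240+268/4-.4,130+98/4-.4,.074))
# pads: min enclosing over lower part of contour points
from scipy.optimize import least_squares
for nm,w,C in(('blue',(300,340,168,205),BL),('yellow',(268,305,162,200),YL)):
    c=blob(pt,w,*C)[:,0,:].astype(float); P=np.array([atz('top',u,v,.007)[:2] for u,v in c])
    # robust circle of radius 29mm
    f=lambda q:np.hypot(*(P-q).T)-.0285
    q=least_squares(f,P.mean(0)-[.01,0],loss='cauchy',f_scale=.001).x; r=f(q); print('pad',nm,q,'inliers',(abs(r)<.002).sum(),len(r))
# case corners, top rim z=.042
red=((0,120,60),(6,255,255))
for u,v in((261,135),(250,194),(359,151),(352,210)): print(atz('top',u,v,.042))
E
```

```text
blue (317.5982905982906, 177.6239316239316) 117.0 (320.6111111111111, 172.4537037037037) 36.0 [ 0.5315 -0.0042  0.1335] 0.003514666860633349 top@z.132 [ 0.5305 -0.0053  0.132 ]
yellow (282.31048387096774, 170.4516129032258) 124.0 (340.88235294117646, 161.9558823529412) 34.0 [0.5456 0.0618 0.1331] 0.004091038311211075 top@z.132 [0.5442 0.0606 0.132 ]
tube [0.5906 0.0194 0.0746] 0.004976812966670172 [0.5896 0.0186 0.074 ]
pad blue [ 0.5327 -0.0065] inliers 40 77
pad yellow [0.5438 0.064 ] inliers 40 73
[0.6392 0.1172 0.042 ]
[0.513  0.1374 0.042 ]
[ 0.6036 -0.0894  0.042 ]
[ 0.4795 -0.0736  0.042 ]
```

```bash
cat >> h.py <<'E'
def plan(x,y,z=None):
    """remaining shift in tool axes to bring the grasp point to x,y,z (world)"""
    o=sensors.get_obs(); R=np.array(o['orientation']); g=np.array(o['position'])+R[:,2]*env.hold_point_z
    t=np.array([x,y,g[2] if z is None else z])
    print('t',round(o['time_s'],2),'grasp',np.round(g,4),'yaw',round(float(np.degrees(np.arctan2(R[1,0],R[0,0]))),2),'tilt',round(float(np.degrees(np.arccos(-R[2,2]))),2),'gap',round(o['finger_gap'],4),'shift mm',np.round(R.T@(t-g)*1000,1),'F',np.round(o['ft_force'],1))
E
python3 -m crank '[[[0,0,0],[0,0,-10.7],0.056],[[0.041,0.046,0],[0,0,0],0.056],[[0.041,0.046,0],[0,0,0],0.056],[[0.041,0.046,0],[0,0,0],0.056],[[0.041,0.046,0],[0,0,0],0.056],[[0.041,0.046,0],[0,0,0],0.056],[[0.041,0.046,0],[0,0,0],0.056],[[0.041,0.046,0],[0,0,0],0.056],[[0.041,0.046,0],[0,0,0],0.056],[[0.041,0.046,0],[0,0,0],0.056]]' 30
python3 -c "from h import *;plan(.5445,.062,.119)"
```

```text
time_s: 2.35
position: [0.5118, 0.1169, 0.4052]
orientation: [[0.987, -0.162, 0.001], [-0.162, -0.987, 0.0], [0.001, -0.001, -1.0]]
ft_force: [1.0, 1.5, -0.0]
finger_gap: 0.0559
grip_force: 0.0
t 2.35 grasp [0.512  0.117  0.2505] yaw -9.32 tilt 0.06 gap 0.0559 shift mm [ 40.9  49.1 131.5] F [ 1.   1.5 -0. ]
```

```bash
python3 -m crank '[[[0.041,0.044,0],[0,0,0],0.056],[[0,0.005,0.045],[0,0,0],0.056],[[0,0,0.04],[0,0,0],0.056],[[0,0,0],[0,0,0],0.056]]'
python3 - <<'E'
from h import *
plan(.5445,.062,.119)
p,_=read_camera('scene'); q,_=read_camera('top')
cv2.imwrite('pics/s1.png',np.hstack([cv2.resize(p[100:240,270:390],None,fx=3.3,fy=3.3),cv2.resize(q[90:230,240:360],None,fx=3.3,fy=3.3)]))
E
```

```text
time_s: 2.85
position: [0.5428, 0.0631, 0.317]
orientation: [[0.987, -0.163, -0.007], [-0.163, -0.987, -0.003], [-0.006, 0.004, -1.0]]
ft_force: [-0.1, 0.4, 0.3]
finger_gap: 0.0558
grip_force: 0.0
t 2.85 grasp [0.5417 0.0627 0.1623] yaw -9.4 tilt 0.42 gap 0.0558 shift mm [ 3.1  0.1 43.3] F [-0.1  0.4  0.3]
```

View pics/s1.png

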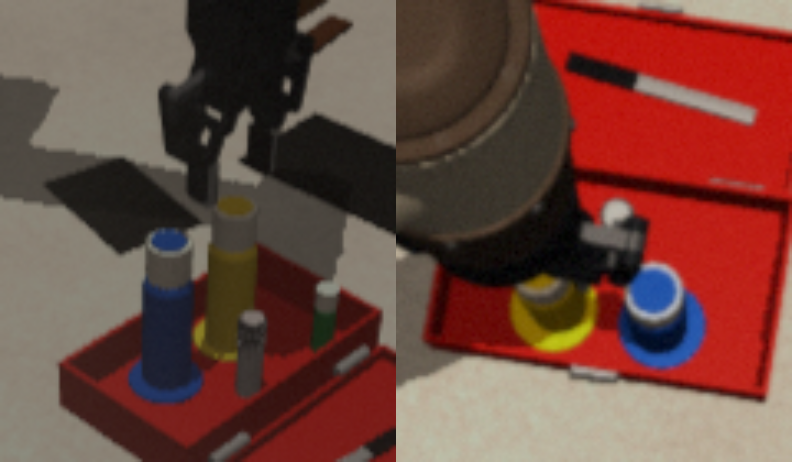

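The fingers straddle the yellow cap (scene crop at (235,205)), with a gap on either side. Descending.

```bash
python3 -m crank '[[[0.002,0,0.021],[0,0,0],0.056],[[0,0,0.021],[0,0,0],0.056],[[0,0,0],[0,0,0],0.056],[[0,0,0],[0,0,0],0.056]]'
python3 -c "from h import *;plan(.5445,.062,.119)"
python3 -m crank '[[[0,0,0],[0,0,0],0.02],[[0,0,0],[0,0,0],0.02],[[0,0,0],[0,0,0],0.02],[[0,0,0],[0,0,0],0.02],[[0,0,0],[0,0,0],0.02],[[0,0,0],[0,0,0],0.02]]' 30
python3 -c "from h import *;plan(.5445,.062,.119)"
```

```text
time_s: 3.45
position: [0.5463, 0.0639, 0.2798]
orientation: [[0.987, -0.161, 0.004], [-0.161, -0.987, 0.001], [0.004, -0.002, -1.0]]
ft_force: [1.6, -0.4, 0.1]
finger_gap: 0.0563
grip_force: 0.0
t 3.45 grasp [0.5469 0.064  0.1251] yaw -9.29 tilt 0.22 gap 0.0563 shift mm [-2.   2.4  6.1] F [ 1.6 -0.4  0.1]
time_s: 4.2
position: [0.5461, 0.0635, 0.2792]
orientation: [[0.987, -0.162, 0.003], [-0.162, -0.987, 0.0], [0.003, -0.001, -1.0]]
ft_force: [-0.3, -0.7, 6.1]
finger_gap: 0.0334
grip_force: 29.8
t 4.2 grasp [0.5465 0.0635 0.1245] yaw -9.31 tilt 0.16 gap 0.0334 shift mm [-1.8  1.8  5.5] F [-0.3 -0.7  6.1]
```

```bash
python3 -m crank '[[[0,0,-0.02],[0,0,0],0.02],[[0,0,-0.025],[0,0,0],0.02],[[0,0,-0.025],[0,0,0],0.02],[[-0.004,-0.016,0],[0,0,0],0.02],[[-0.007,-0.03,0],[0,0,0],0.02],[[-0.01,-0.045,0],[0,0,0],0.02],[[-0.01,-0.045,0],[0,0,0],0.02],[[-0.01,-0.045,0],[0,0,0],0.02],[[-0.01,-0.045,0],[0,0,0],0.02],[[-0.01,-0.03,0],[0,0,0],0.02]]'
python3 -m crank '[[[0,-0.016,0],[0,0,0],0.02],[[0,0,0],[0,0,0],0.02],[[0,0,0],[0,0,0],0.02]]'
python3 -c "from h import *;plan(.53,.342,.1215)"
```

```text
time_s: 5.45
position: [0.526, 0.3285, 0.3458]
orientation: [[0.987, -0.161, -0.002], [-0.161, -0.987, -0.001], [-0.002, 0.002, -1.0]]
ft_force: [0.0, -1.4, -1.8]
finger_gap: 0.0332
grip_force: 30.0
time_s: 5.82
position: [0.5296, 0.3408, 0.3472]
orientation: [[0.987, -0.163, -0.001], [-0.163, -0.987, -0.001], [-0.001, 0.001, -1.0]]
ft_force: [0.0, 0.9, -0.3]
finger_gap: 0.0331
grip_force: 30.0
t 5.83 grasp [0.5294 0.3406 0.1925] yaw -9.4 tilt 0.07 gap 0.0331 shift mm [ 0.4 -1.5 71. ] F [ 0.   0.9 -0.3]
```

```bash
python3 -m crank '[[[0,0,0.025],[0,0,0],0.02],[[0,0,0.025],[0,0,0],0.02],[[0,0,0.013],[0,0,0],0.02],[[0,0,0.002],[0,0,0],0.02],[[0,0,0.002],[0,0,0],0.02],[[0,0,0],[0,0,0],0.02],[[0,0,0],[0,0,0],0.02]]'
python3 -c "from h import *;plan(.53,.342,.1215)"
```

```text
time_s: 6.7
position: [0.5296, 0.3418, 0.2814]
orientation: [[0.987, -0.162, 0.001], [-0.162, -0.987, 0.001], [0.001, -0.001, -1.0]]
ft_force: [-0.5, -0.7, -1.2]
finger_gap: 0.0328
grip_force: 30.0
t 6.7 grasp [0.5297 0.342  0.1267] yaw -9.33 tilt 0.07 gap 0.0328 shift mm [ 0.3 -0.1  5.2] F [-0.5 -0.7 -1.2]
```

```bash
python3 -m crank '[[[0,0,0.002],[0,0,0],0.02],[[0,0,0.002],[0,0,0],0.02],[[0,0,0],[0,0,0],0.02],[[0,0,0],[0,0,0],0.02]]'
python3 -m crank '[[[0,0,0.001],[0,0,0],0.02],[[0,0,0],[0,0,0],0.02],[[0,0,0],[0,0,0],0.02]]'
python3 -c "from h import *;plan(.53,.342,.1215)"
```

```text
time_s: 7.2
position: [0.5295, 0.3417, 0.2766]
orientation: [[0.987, -0.162, -0.0], [-0.162, -0.987, -0.0], [-0.0, 0.0, -1.0]]
ft_force: [-0.4, -0.1, -0.5]
finger_gap: 0.033
grip_force: 30.1
time_s: 7.58
position: [0.5296, 0.3417, 0.2763]
orientation: [[0.987, -0.162, 0.001], [-0.162, -0.987, 0.0], [0.001, -0.0, -1.0]]
ft_force: [-0.4, -1.0, 3.9]
finger_gap: 0.0329
grip_force: 30.4
t 7.58 grasp [0.5297 0.3417 0.1216] yaw -9.33 tilt 0.04 gap 0.0329 shift mm [ 0.2 -0.3  0.1] F [-0.4 -1.   3.9]
```

```bash
python3 -m crank '[[[0,0,0],[0,0,0],0.056],[[0,0,0],[0,0,0],0.056],[[0,0,0],[0,0,0],0.056],[[0,0,-0.02],[0,0,0],0.056],[[0,0,-0.03],[0,0,0],0.056],[[0.002,0.012,0],[0,0,0],0.056],[[0.006,0.035,0],[0,0,0],0.056],[[0.009,0.05,0],[0,0,0],0.056],[[0.009,0.05,0],[0,0,0],0.056],[[0.009,0.05,0],[0,0,0],0.056]]'
python3 -m crank '[[[0.009,0.05,0],[0,0,0],0.056],[[0.009,0.05,0],[0,0,0],0.056],[[0.006,0.035,0],[0,0,0],0.056],[[0,0.01,0],[0,0,0],0.056],[[0,0,0],[0,0,0],0.056],[[0,0,0],[0,0,0],0.056]]'
python3 -c "from h import *;plan(.533,-.005,.1245)"
```

```text
time_s: 8.82
position: [0.5314, 0.1396, 0.3248]
orientation: [[0.987, -0.162, -0.001], [-0.162, -0.987, -0.001], [-0.001, 0.001, -1.0]]
ft_force: [-0.0, -0.3, -0.1]
finger_gap: 0.0561
grip_force: 0.0
time_s: 9.57
position: [0.5322, -0.0045, 0.3255]
orientation: [[0.987, -0.161, -0.0], [-0.161, -0.987, 0.0], [-0.0, -0.0, -1.0]]
ft_force: [0.5, -0.7, -0.1]
finger_gap: 0.0561
grip_force: 0.0
t 9.57 grasp [ 0.5322 -0.0045  0.1708] yaw -9.28 tilt 0.01 gap 0.0561 shift mm [ 0.8  0.4 46.3] F [ 0.5 -0.7 -0.1]
```

```bash
python3 -m crank '[[[0.001,0,0.024],[0,0,0],0.056],[[0,0,0.024],[0,0,0],0.056],[[0,0,0],[0,0,0],0.056],[[0,0,0],[0,0,0],0.02],[[0,0,0],[0,0,0],0.02],[[0,0,0],[0,0,0],0.02],[[0,0,0],[0,0,0],0.02],[[0,0,0],[0,0,0],0.02],[[0,0,0],[0,0,0],0.02]]'
python3 -c "from h import *;plan(.533,-.005,.1225)"
```

```text
time_s: 10.7
position: [0.5338, -0.0053, 0.2788]
orientation: [[0.987, -0.162, 0.003], [-0.162, -0.987, 0.001], [0.003, -0.001, -1.0]]
ft_force: [0.9, 2.5, 5.9]
finger_gap: 0.033
grip_force: 30.5
t 10.7 grasp [ 0.5342 -0.0052  0.1241] yaw -9.32 tilt 0.16 gap 0.033 shift mm [-1.2  0.   1.6] F [0.9 2.5 5.9]
```

```bash
python3 -m crank '[[[0,0,-0.02],[0,0,0],0.02],[[0,0,-0.025],[0,0,0],0.02],[[0,0,-0.025],[0,0,0],0.02],[[-0.01,-0.01,0],[0,0,0],0.02],[[-0.025,-0.025,0],[0,0,0],0.02],[[-0.03,-0.035,0],[0,0,0],0.02],[[-0.03,-0.04,0],[0,0,0],0.02],[[-0.02,-0.045,0],[0,0,0],0.02],[[-0.015,-0.045,0],[0,0,0],0.02],[[-0.01,-0.045,0],[0,0,0],0.02]]'
python3 -m crank '[[[0,-0.045,0],[0,0,0],0.02],[[0,-0.032,0],[0,0,0],0.02],[[0,-0.015,0],[0,0,0],0.02],[[0,0,0],[0,0,0],0.02],[[0,0,0],[0,0,0],0.02]]'
python3 -c "from h import *;plan(.45,.35,.1211)"
```

```text
time_s: 11.95
position: [0.433, 0.2601, 0.346]
orientation: [[0.987, -0.162, -0.003], [-0.162, -0.987, -0.002], [-0.003, 0.003, -1.0]]
ft_force: [1.8, -0.6, -0.8]
finger_gap: 0.0329
grip_force: 30.2
time_s: 12.58
position: [0.4494, 0.3486, 0.3472]
orientation: [[0.987, -0.163, -0.001], [-0.163, -0.987, -0.001], [-0.001, 0.002, -1.0]]
ft_force: [0.2, -0.2, -0.1]
finger_gap: 0.0331
grip_force: 30.2
t 12.57 grasp [0.4492 0.3484 0.1925] yaw -9.39 tilt 0.11 gap 0.0331 shift mm [ 0.6 -1.8 71.4] F [ 0.2 -0.2 -0.1]
```

```bash
python3 -m crank '[[[0,0,0.025],[0,0,0],0.02],[[0,0,0.025],[0,0,0],0.02],[[0,0,0.013],[0,0,0],0.02],[[0,0,0.003],[0,0,0],0.02],[[0,0,0.002],[0,0,0],0.02],[[0,0,0.001],[0,0,0],0.02],[[0,0,0.001],[0,0,0],0.02],[[0,0,0.0005],[0,0,0],0.02],[[0,0,0],[0,0,0],0.02],[[0,0,0],[0,0,0],0.02]]'
python3 -c "from h import *;plan(.45,.35,.1211)"
```

```text
time_s: 13.82
position: [0.4498, 0.3498, 0.2773]
orientation: [[0.987, -0.162, 0.0], [-0.162, -0.987, 0.0], [0.0, -0.0, -1.0]]
ft_force: [-0.2, 0.3, -1.1]
finger_gap: 0.0328
grip_force: 30.3
t 13.82 grasp [0.4498 0.3498 0.1226] yaw -9.34 tilt 0.01 gap 0.0328 shift mm [ 0.2 -0.2  1.5] F [-0.2  0.3 -1.1]
```

```bash
python3 -m crank '[[[0,0,0.001],[0,0,0],0.02],[[0,0,0.0005],[0,0,0],0.02],[[0,0,0],[0,0,0],0.02],[[0,0,0],[0,0,0],0.02]]'
python3 -m crank '[[[0,0,0],[0,0,0],0.056],[[0,0,0],[0,0,0],0.056],[[0,0,0],[0,0,0],0.056],[[0,0,-0.02],[0,0,0],0.056],[[0,0,-0.03],[0,0,0],0.056],[[0,0.02,-0.01],[0,0,0],0.056],[[0,0.035,0],[0,0,0],0.056],[[0,0.05,0],[0,0,0],0.056],[[0,0.05,0],[0,0,0],0.056],[[0,0.0,0],[0,0,0],0.056]]'
python3 - <<'E'
from h import *
np.set_printoptions(precision=4,suppress=True)
plan(.591,.0195,.054)
p,_=read_camera('scene'); q,d=read_camera('top')
cv2.imwrite('pics/a_s.png',p);cv2.imwrite('pics/a_t.png',q)
cv2.imwrite('pics/s2.png',np.vstack([cv2.resize(p[110:250,260:420],None,fx=2,fy=2),cv2.resize(q[120:260,110:270],None,fx=2,fy=2)]))
for n in('top','scene'):
  c=np.linalg.inv(np.array(calibration(n)['world_to_cam']))
  for k in('blue_bottle','yellow_bottle','styptic_tube'): print(n,k,[(round(r['score'],2),(c@np.r_[r['location'],1])[:3]) for r in recognise(n,k)[:1]])
E
```

```text
time_s: 14.32
position: [0.4498, 0.3497, 0.2759]
orientation: [[0.987, -0.162, 0.0], [-0.162, -0.987, 0.0], [0.0, -0.0, -1.0]]
ft_force: [-0.3, -0.1, 0.7]
finger_gap: 0.0331
grip_force: 30.4
time_s: 15.58
position: [0.4228, 0.1928, 0.3351]
orientation: [[0.986, -0.166, -0.002], [-0.166, -0.986, -0.001], [-0.002, 0.002, -1.0]]
ft_force: [0.4, 0.6, -1.4]
finger_gap: 0.0561
grip_force: 0.0
t 15.57 grasp [0.4225 0.1926 0.1804] yaw -9.56 tilt 0.16 gap 0.0561 shift mm [195.2 142.5 126.2] F [ 0.4  0.6 -1.4]
top blue_bottle []
top yellow_bottle [(0.58, array([0.5332, 0.3262, 0.1059]))]
top styptic_tube [(0.65, array([0.5822, 0.0133, 0.0747]))]
scene blue_bottle [(0.57, array([0.4594, 0.3362, 0.0786]))]
scene yellow_bottle [(0.97, array([0.5358, 0.3285, 0.0745]))]
scene styptic_tube [(0.75, array([0.6369, 0.0081, 0.0047]))]
```

View pics/s2.png

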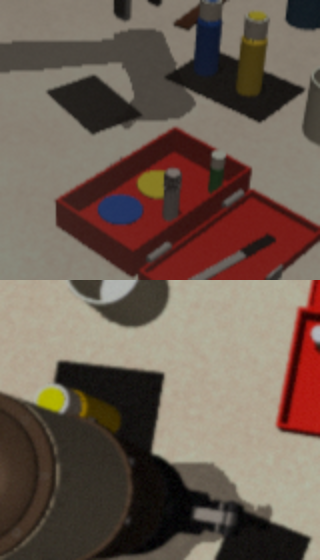

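Both bottles stand upright on the large mat: blue at scene crop (207,40), yellow at (252,60). The tube is untouched. Now to move over the tube.

```bash
python3 -m crank '[[[0.02,0.014,0],[0,0,0],0.05],[[0.039,0.0285,0],[0,0,0],0.05],[[0.039,0.0285,0],[0,0,0],0.05],[[0.039,0.0285,0],[0,0,0],0.05],[[0.039,0.0285,0],[0,0,0],0.05],[[0.018,0.0135,0],[0,0,0],0.05],[[0,0,0.03],[0,0,0],0.05],[[0,0,0],[0,0,0],0.05],[[0,0,0],[0,0,0],0.05]]'
python3 - <<'E'
from h import *
np.set_printoptions(precision=4,suppress=True)
plan(.5895,.0195,.062)
p,_=read_camera('scene'); q,d=read_camera('top')
cv2.imwrite('pics/b_s.png',p);cv2.imwrite('pics/b_t.png',q)
cv2.imwrite('pics/s3.png',np.vstack([cv2.resize(p[130:240,270:410],None,fx=2.7,fy=2.7),cv2.resize(q[120:220,235:375],None,fx=2.7,fy=2.7)]))
E
```

```text
time_s: 17.1
position: [0.5932, 0.0264, 0.3065]
orientation: [[0.987, -0.161, 0.001], [-0.161, -0.987, -0.0], [0.001, 0.0, -1.0]]
ft_force: [0.3, -0.1, -0.1]
finger_gap: 0.05
grip_force: 0.0
t 17.1 grasp [0.5933 0.0263 0.1518] yaw -9.26 tilt 0.05 gap 0.05 shift mm [-2.8  7.4 89.8] F [ 0.3 -0.1 -0.1]
```

View pics/s3.png

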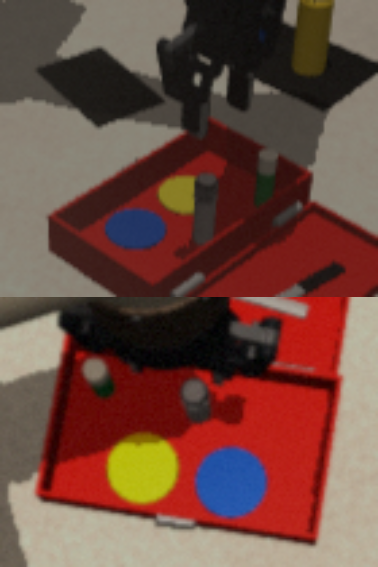

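The pads and tube are now unobstructed in the top view: tube lid at about (306.9,153.5), yellow pad at about (288,183), blue pad at about (320,188). I'll refine these.

```bash
python3 - <<'E'
from h import *
np.set_printoptions(precision=4,suppress=True)
q,p=cv2.imread('pics/b_t.png'),cv2.imread('pics/b_s.png')
for nm,w,C,w2 in(('blue',(300,345,165,210),BL,(300,335,205,230)),('yellow',(268,306,160,205),((20,90,40),(38,255,255)),(320,350,190,213))):
    a=cen(blob(q,w,*C)); b=cen(blob(p,w2,*C)); print(nm,a,atz('top',*a,.007),'tri',tri(*a,*b))
h=H(q)[148:166,300:314]; print(h[...,1])
m=(h[...,1]<110).astype(np.uint8); v,u=np.nonzero(m); print(u.min()+300,u.max()+300,v.min()+148,v.max()+148)
vv=v<=v.min()+7; print('lid',u[vv].mean()+300,v[vv].mean()+148,atz('top',u[vv].mean()+300,v[vv].mean()+148,.073))
E
```

```text
blue (320.1160182264283, 188.15807921486152) [ 0.5306 -0.0073  0.007 ] tri (array([ 0.5324, -0.006 ,  0.0059]), np.float64(0.004117990370216672))
yellow (287.41700680272106, 183.04591836734693) [0.542  0.0635 0.007 ] tri (array([0.5403, 0.0621, 0.0083]), np.float64(0.00362738856050191))
[[255 235 226 232 233 240 230 226 229 225 230 237 236 232]
 [250 255 245 237 245 229 219 215 224 225 235 232 224 239]
 [240 219 239 221 194 132 111 109 126 193 229 225 224 217]
 [250 217 225 137  70  50  41  38  50  88 181 221 232 239]
 [243 228 173  70  48  47  38  41  38  46  92 187 227 228]
 [245 221 111  46  43  39  38  43  32  50  48 114 213 223]
 [240 192  79  43  33  40  36  38  39  37  36  66 206 234]
 [228 185  80  31  36  44  40  39  37  42  39  52 182 227]
 [242 181 100  42  40  45  44  44  39  40  24  55 160 210]
 [235 218 116  43  40  34  44  36  35  35  39  56 162 209]
 [240 206 137  58  34  39  34  34  29  32  36  49 137 209]
 [255 219 163  98  44  27  37  39  43  42  26  46 126 219]
 [229 230 202 128  62  33  13  28  26  31  34  30 143 214]
 [240 255 217 166  81  31  34  31  23  36  40  42  94 199]
 [226 230 245 195 117  29  31  28  36  22  34  51 106 205]
 [240 240 218 222 131  62  41  45  31  39  43  45 144 209]
 [228 238 233 227 193  94  65  44  39  49  52  80 174 221]
 [240 238 233 233 232 178 104  68  62  67 101 164 209 224]]
302 312 150 165
lid 306.5806451612903 154.17741935483872 [0.5896 0.0187 0.073 ]
```

```bash
python3 -m crank '[[[-0.0045,0.008,0],[0,0,0],0.05],[[0,0,0.03],[0,0,0],0.05],[[0,0,0.03],[0,0,0],0.05],[[0,0,0.02],[0,0,0],0.05],[[0,0,0.01],[0,0,0],0.05],[[0,0,0],[0,0,0],0.05],[[0,0,0],[0,0,0],0.05]]'
python3 -c "from h import *;plan(.5875,.019,.062)"
```

```text
time_s: 18.08
position: [0.5877, 0.0186, 0.2168]
orientation: [[0.987, -0.162, 0.002], [-0.162, -0.987, 0.0], [0.002, -0.001, -1.0]]
ft_force: [0.3, 0.5, 0.1]
finger_gap: 0.0499
grip_force: 0.0
t 18.07 grasp [0.588  0.0186 0.0621] yaw -9.33 tilt 0.12 gap 0.0499 shift mm [-0.5 -0.3  0.1] F [0.3 0.5 0.1]
```

```bash
python3 -m crank '[[[0,0,0],[0,0,0],0.01],[[0,0,0],[0,0,0],0.01],[[0,0,0],[0,0,0],0.01],[[0,0,0],[0,0,0],0.01],[[0,0,0],[0,0,0],0.01],[[0,0,0],[0,0,0],0.01]]' 25
python3 -m crank '[[[0,0,-0.01],[0,0,0],0.01],[[0,0,-0.02],[0,0,0],0.01],[[0,0,-0.03],[0,0,0],0.01],[[0,0,-0.03],[0,0,0],0.01],[[0,0,-0.01],[0,0,0],0.01],[[0,0,0],[0,0,0],0.01],[[0,0,0],[0,0,0],0.01]]'
python3 - <<'E'
from h import *
plan(.448,-.3045,.07)
p,_=read_camera('scene'); cv2.imwrite('pics/s4.png',cv2.resize(p[100:250,260:420],None,fx=3,fy=3))
E
```

```text
time_s: 18.82
position: [0.5877, 0.0186, 0.2163]
orientation: [[0.987, -0.162, 0.001], [-0.162, -0.987, 0.0], [0.001, -0.0, -1.0]]
ft_force: [-0.3, -1.0, 6.3]
finger_gap: 0.0202
grip_force: 25.1
time_s: 19.7
position: [0.5868, 0.0184, 0.3142]
orientation: [[0.987, -0.163, -0.003], [-0.163, -0.987, -0.0], [-0.003, 0.001, -1.0]]
ft_force: [0.2, -0.8, -0.6]
finger_gap: 0.0202
grip_force: 24.8
t 19.7 grasp [0.5864 0.0184 0.1595] yaw -9.36 tilt 0.17 gap 0.0202 shift mm [-83.8 341.   90. ] F [ 0.2 -0.8 -0.6]
```

View pics/s4.png

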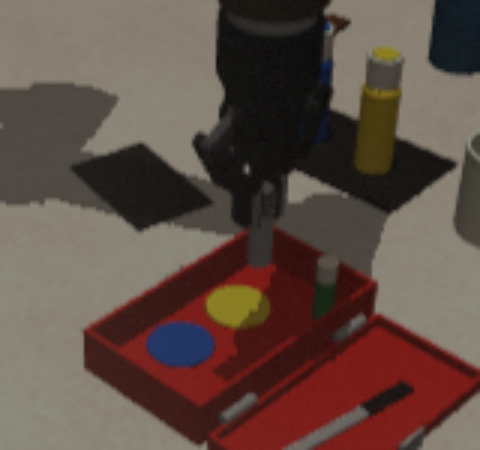

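The tube is held (scene crop at (260,230)) and lifted clear. Now to the dish, with a dish check from both views.

```bash
python3 -m crank '[[[-0.005,0.019,0],[0,0,0],0.01],[[-0.01,0.04,0],[0,0,0],0.01],[[-0.01,0.04,0],[0,0,0],0.01],[[-0.01,0.04,0],[0,0,0],0.01],[[-0.01,0.04,0],[0,0,0],0.01],[[-0.01,0.04,0],[0,0,0],0.01],[[-0.01,0.04,0],[0,0,0],0.01],[[-0.01,0.04,0],[0,0,0],0.01],[[-0.008,0.03,0],[0,0,0],0.01],[[0,0.012,0],[0,0,0],0.01]]'
python3 - <<'E'
from h import *
np.set_printoptions(precision=4,suppress=True)
p,t=cv2.imread('pics/scene0.png'),cv2.imread('pics/top0.png')
r=[]
for im,w in((t,(430,495,195,258)),(p,(180,245,245,300))):
    c=blob(im,w,(8,120,40),(28,255,255)); r.append(cv2.fitEllipse(cv2.convexHull(c))); print(r[-1])
for z in(.008,.011): print(atz('top',*r[0][0],z),atz('scene',*r[1][0],z))
print(tri(*r[0][0],*r[1][0])); plan(.448,-.3045,.0656)
E
```

```text
time_s: 21.0
position: [0.4484, -0.3061, 0.3151]
orientation: [[0.986, -0.165, -0.002], [-0.165, -0.986, 0.001], [-0.002, -0.0, -1.0]]
ft_force: [-0.2, 0.1, -0.6]
finger_gap: 0.0204
grip_force: 24.8
((460.72894287109375, 226.47079467773438), (45.66853713989258, 47.780391693115234), 122.46794891357422)
((210.19406127929688, 272.8351135253906), (33.505496978759766, 46.44740676879883), 74.58159637451172)
[ 0.4479 -0.3046  0.008 ] [ 0.4546 -0.3061  0.008 ]
[ 0.4477 -0.3036  0.011 ] [ 0.4569 -0.3078  0.011 ]
(array([ 0.4495, -0.3046,  0.0035]), np.float64(0.0037537175992585054))
t 21.0 grasp [ 0.4482 -0.306   0.1604] yaw -9.5 tilt 0.09 gap 0.0204 shift mm [-0.3 -1.4 94.8] F [-0.2  0.1 -0.6]
```

```bash
python3 -m crank '[[[0.001,-0.001,0.02],[0,0,0],0.01],[[0,0,0.03],[0,0,0],0.01],[[0,0,0.025],[0,0,0],0.01],[[0,0,0.01],[0,0,0],0.01],[[0,0,0.003],[0,0,0],0.01],[[0,0,0.002],[0,0,0],0.01],[[0,0,0.002],[0,0,0],0.01],[[0,0,0],[0,0,0],0.01],[[0,0,0],[0,0,0],0.01]]'
python3 -c "from h import *;plan(.45,-.305,.0656)"
```

```text
time_s: 22.12
position: [0.4513, -0.3037, 0.2241]
orientation: [[0.987, -0.162, 0.001], [-0.162, -0.987, -0.0], [0.001, 0.0, -1.0]]
ft_force: [0.9, -0.1, -0.8]
finger_gap: 0.0202
grip_force: 24.8
t 22.12 grasp [ 0.4514 -0.3037  0.0694] yaw -9.34 tilt 0.04 gap 0.0202 shift mm [-1.1  1.5  3.8] F [ 0.9 -0.1 -0.8]
```

```bash
python3 -m crank '[[[-0.001,0.001,0.002],[0,0,0],0.01],[[0,0,0.001],[0,0,0],0.01],[[0,0,0.001],[0,0,0],0.01],[[0,0,0],[0,0,0],0.01],[[0,0,0],[0,0,0],0.01]]'
python3 -c "from h import *;plan(.45,-.305,.0656)"
```

```text
time_s: 22.75
position: [0.4502, -0.3045, 0.2204]
orientation: [[0.987, -0.162, 0.0], [-0.162, -0.987, -0.0], [0.001, 0.0, -1.0]]
ft_force: [-1.2, 0.1, 5.7]
finger_gap: 0.02
grip_force: 25.5
t 22.75 grasp [ 0.4503 -0.3046  0.0657] yaw -9.32 tilt 0.04 gap 0.02 shift mm [-0.2  0.4  0.1] F [-1.2  0.1  5.7]
```

```bash
python3 -m crank '[[[0,0,-0.0003],[0,0,0],0.01],[[0,0,0],[0,0,0],0.05],[[0,0,0],[0,0,0],0.05],[[0,0,0],[0,0,0],0.05],[[0,0,-0.015],[0,0,0],0.05],[[0,0,-0.03],[0,0,0],0.05],[[0,0,-0.04],[0,0,0],0.05],[[0,0,-0.03],[0,0,0],0.056],[[0,-0.03,0],[0,0,0],0.056],[[0,-0.045,0],[0,0,0],0.056]]'
python3 -m crank '[[[0,-0.05,0],[0,0,0],0.056],[[0,-0.05,0],[0,0,0],0.056],[[0,-0.05,0],[0,0,0],0.056],[[0,-0.05,0],[0,0,0],0.056],[[0,-0.05,0],[0,0,0],0.056],[[0,0,0],[0,0,0],0.056],[[0,0,0],[0,0,0],0.056]]'
python3 - <<'E'
from h import *
np.set_printoptions(precision=4,suppress=True)
plan(.4498,.3497,.1212)
p,_=read_camera('scene'); t,_=read_camera('top'); cv2.imwrite('pics/c_s.png',p); cv2.imwrite('pics/c_t.png',t)
cv2.imwrite('pics/s5.png',np.vstack([np.hstack([cv2.resize(x,None,fx=4,fy=4) for x in(p[230:300,170:260],t[190:260,420:510])]),cv2.resize(np.hstack([p[100:200,280:430],t[120:220,100:250]]),(720,240))]))
for n in('top','scene'):
  c=np.linalg.inv(np.array(calibration(n)['world_to_cam']))
  for k in('blue_bottle','yellow_bottle','styptic_tube'): print(n,k,[(round(r['score'],2),(c@np.r_[r['location'],1])[:3]) for r in recognise(n,k)[:1]])
E
```

```text
time_s: 24.0
position: [0.4622, -0.2303, 0.3366]
orientation: [[0.986, -0.165, 0.003], [-0.165, -0.986, -0.001], [0.003, 0.0, -1.0]]
ft_force: [0.4, 0.4, -0.2]
finger_gap: 0.0561
grip_force: 0.0
time_s: 24.88
position: [0.5026, 0.0163, 0.3356]
orientation: [[0.987, -0.162, 0.001], [-0.162, -0.987, 0.0], [0.001, -0.0, -1.0]]
ft_force: [0.0, -0.7, 0.0]
finger_gap: 0.0559
grip_force: 0.0
t 24.88 grasp [0.5027 0.0163 0.1809] yaw -9.31 tilt 0.04 gap 0.0559 shift mm [-106.2 -320.4   59.8] F [ 0.  -0.7  0. ]
top blue_bottle []
top yellow_bottle []
top styptic_tube [(0.44, array([ 0.4507, -0.3008,  0.0788]))]
scene blue_bottle [(0.94, array([0.4553, 0.3355, 0.0748]))]
scene yellow_bottle [(0.63, array([0.5374, 0.3254, 0.0769]))]
scene styptic_tube [(0.68, array([ 0.4581, -0.3099,  0.0569]))]
```

View pics/s5.png

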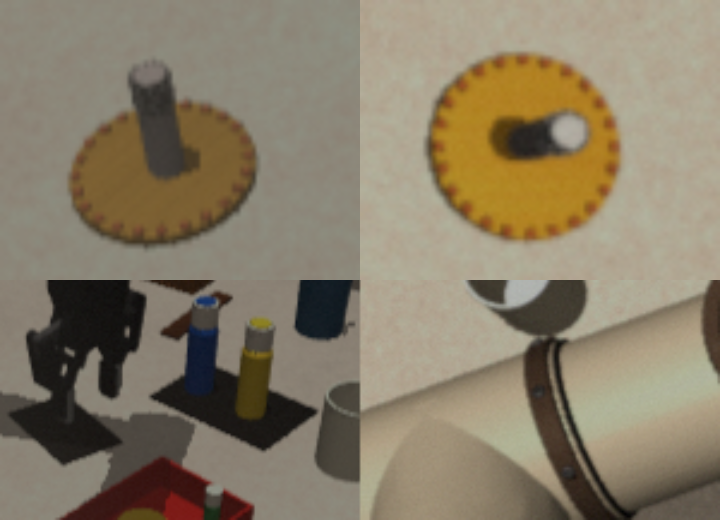

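The tube stands upright in the dish's middle: its base is at crop (167,172) against the dish centre at (163,172). Both bottles still stand on the mat. Fetching blue first.

```bash
python3 -m crank '[[[-0.006,-0.018,0],[0,0,0],0.056],[[-0.014,-0.042,0],[0,0,0],0.056],[[-0.015,-0.046,0],[0,0,0],0.056],[[-0.015,-0.046,0],[0,0,0],0.056],[[-0.015,-0.046,0],[0,0,0],0.056],[[-0.015,-0.046,0],[0,0,0],0.056],[[-0.015,-0.044,0],[0,0,0],0.056],[[-0.011,-0.032,0],[0,0,0],0.056],[[0,0,0],[0,0,0],0.056],[[0,0,0],[0,0,0],0.056]]'
python3 -c "from h import *;plan(.4498,.3497,.1212)"
```

```text
time_s: 26.52
position: [0.4501, 0.3486, 0.3347]
orientation: [[0.987, -0.163, -0.001], [-0.163, -0.987, -0.001], [-0.001, 0.001, -1.0]]
ft_force: [0.3, -0.7, -0.3]
finger_gap: 0.056
grip_force: 0.0
t 26.52 grasp [0.45   0.3485 0.18  ] yaw -9.36 tilt 0.06 gap 0.056 shift mm [-0.4 -1.2 58.8] F [ 0.3 -0.7 -0.3]
```

```bash
python3 -m crank '[[[0,-0.001,0.029],[0,0,0],0.056],[[0,0,0.029],[0,0,0],0.056],[[0,0,0],[0,0,0],0.056],[[0,0,0],[0,0,0],0.02],[[0,0,0],[0,0,0],0.02],[[0,0,0],[0,0,0],0.02],[[0,0,0],[0,0,0],0.02],[[0,0,0],[0,0,0],0.02],[[0,0,0],[0,0,0],0.02]]' 30
python3 -c "from h import *;plan(.4498,.3497,.1212)"
python3 -m crank '[[[0,0,-0.02],[0,0,0],0.02],[[0,0,-0.025],[0,0,0],0.02],[[0,0,-0.025],[0,0,0],0.02],[[0,0,0],[0,0,0],0.02],[[0,0,0],[0,0,0],0.02]]'
python3 -c "from h import *;plan(.5338,-.0055,.1241)"
```

```text
time_s: 27.65
position: [0.4507, 0.3504, 0.2786]
orientation: [[0.987, -0.162, 0.002], [-0.162, -0.987, 0.001], [0.002, -0.002, -1.0]]
ft_force: [0.9, -1.1, 6.1]
finger_gap: 0.0328
grip_force: 30.5
t 27.65 grasp [0.4511 0.3507 0.1239] yaw -9.3 tilt 0.15 gap 0.0328 shift mm [-1.1  1.1  2.7] F [ 0.9 -1.1  6.1]
time_s: 28.28
position: [0.4498, 0.3498, 0.3456]
orientation: [[0.987, -0.163, -0.002], [-0.163, -0.987, -0.001], [-0.002, 0.002, -1.0]]
ft_force: [-0.1, -0.7, -1.9]
finger_gap: 0.033
grip_force: 30.1
t 28.27 grasp [0.4495 0.3496 0.1909] yaw -9.37 tilt 0.14 gap 0.033 shift mm [141.1 336.6  67.1] F [-0.1 -0.7 -1.9]
```

```bash
python3 -m crank '[[[0,0.015,0],[0,0,0],0.02],[[0.01,0.035,0],[0,0,0],0.02],[[0.017,0.042,0],[0,0,0],0.02],[[0.02,0.042,0],[0,0,0],0.02],[[0.02,0.042,0],[0,0,0],0.02],[[0.02,0.042,0],[0,0,0],0.02],[[0.02,0.042,0],[0,0,0],0.02],[[0.018,0.037,0],[0,0,0],0.02],[[0.011,0.025,0],[0,0,0],0.02],[[0.005,0.0145,0],[0,0,0],0.02]]'
python3 -m crank '[[[0,0,0.025],[0,0,0],0.02],[[0,0,0.02],[0,0,0],0.02],[[0,0,0.01],[0,0,0],0.02],[[0,0,0],[0,0,0],0.02],[[0,0,0],[0,0,0],0.02]]'
python3 -c "from h import *;plan(.534,-.0055,.1269)"
```

```text
time_s: 29.52
position: [0.5343, -0.0066, 0.346]
orientation: [[0.986, -0.164, -0.002], [-0.164, -0.986, -0.0], [-0.002, 0.001, -1.0]]
ft_force: [-0.5, 0.1, -1.2]
finger_gap: 0.0331
grip_force: 30.1
time_s: 30.15
position: [0.5351, -0.0046, 0.2927]
orientation: [[0.987, -0.162, 0.001], [-0.162, -0.987, 0.0], [0.001, -0.0, -1.0]]
ft_force: [0.2, -0.6, -1.9]
finger_gap: 0.0328
grip_force: 30.2
t 30.15 grasp [ 0.5353 -0.0045  0.138 ] yaw -9.31 tilt 0.08 gap 0.0328 shift mm [-1.2  1.2 11.1] F [ 0.2 -0.6 -1.9]
```

```bash
python3 -m crank '[[[-0.001,0.001,0.005],[0,0,0],0.02],[[0,0,0.003],[0,0,0],0.02],[[0,0,0.001],[0,0,0],0.02],[[0,0,0.001],[0,0,0],0.02],[[0,0,0.001],[0,0,0],0.02],[[0,0,0],[0,0,0],0.02],[[0,0,0],[0,0,0],0.02]]'
python3 -c "from h import *;plan(.534,-.0055,.1269)"
```

```text
time_s: 31.02
position: [0.5339, -0.0056, 0.2816]
orientation: [[0.987, -0.162, 0.001], [-0.162, -0.987, -0.0], [0.001, -0.0, -1.0]]
ft_force: [-1.3, -0.9, 4.3]
finger_gap: 0.0332
grip_force: 30.5
t 31.02 grasp [ 0.534  -0.0056  0.1269] yaw -9.33 tilt 0.06 gap 0.0332 shift mm [-0.1 -0.1  0. ] F [-1.3 -0.9  4.3]
```

Contact at the predicted height. Release, then fetch yellow.

```bash
python3 -m crank '[[[0,0,0],[0,0,0],0.056],[[0,0,0],[0,0,0],0.056],[[0,0,0],[0,0,0],0.056],[[0,0,-0.015],[0,0,0],0.056],[[0,0,-0.03],[0,0,0],0.056],[[0,0,-0.01],[0,0,0],0.056],[[-0.004,-0.02,0],[0,0,0],0.056],[[-0.008,-0.045,0],[0,0,0],0.056],[[-0.009,-0.05,0],[0,0,0],0.056],[[-0.009,-0.05,0],[0,0,0],0.056]]'
python3 -m crank '[[[-0.009,-0.05,0],[0,0,0],0.056],[[-0.009,-0.05,0],[0,0,0],0.056],[[-0.009,-0.045,0],[0,0,0],0.056],[[-0.003,-0.031,0],[0,0,0],0.056],[[0,0,0],[0,0,0],0.056],[[0,0,0],[0,0,0],0.056]]'
python3 -c "from h import *;plan(.5297,.3417,.1216)"
```

```text
time_s: 32.28
position: [0.5306, 0.1634, 0.3361]
orientation: [[0.987, -0.163, -0.0], [-0.163, -0.987, 0.0], [-0.0, -0.0, -1.0]]
ft_force: [1.6, -0.4, 0.3]
finger_gap: 0.0563
grip_force: 0.0
time_s: 33.02
position: [0.5296, 0.3402, 0.3356]
orientation: [[0.987, -0.162, -0.001], [-0.162, -0.987, -0.001], [-0.001, 0.001, -1.0]]
ft_force: [0.2, 0.2, 0.3]
finger_gap: 0.0563
grip_force: 0.0
t 33.02 grasp [0.5294 0.3401 0.1809] yaw -9.35 tilt 0.08 gap 0.0563 shift mm [ 0.1 -1.7 59.3] F [0.2 0.2 0.3]
```

```bash
python3 -m crank '[[[0,-0.001,0.029],[0,0,0],0.056],[[0,0,0.029],[0,0,0],0.056],[[0,0,0],[0,0,0],0.056],[[0,0,0],[0,0,0],0.02],[[0,0,0],[0,0,0],0.02],[[0,0,0],[0,0,0],0.02],[[0,0,0],[0,0,0],0.02],[[0,0,0],[0,0,0],0.02],[[0,0,0],[0,0,0],0.02]]' 30
python3 -c "from h import *;plan(.5297,.3417,.1216)"
python3 -m crank '[[[0,0,-0.02],[0,0,0],0.02],[[0,0,-0.025],[0,0,0],0.02],[[0,0,-0.025],[0,0,0],0.02],[[0,0,0],[0,0,0],0.02],[[0,0,0],[0,0,0],0.02]]'
python3 -c "from h import *;plan(.546,.0635,.1269)"
```

```text
time_s: 34.15
position: [0.5304, 0.3418, 0.2797]
orientation: [[0.987, -0.162, 0.002], [-0.162, -0.987, 0.001], [0.002, -0.001, -1.0]]
ft_force: [0.7, -1.4, 5.6]
finger_gap: 0.0329
grip_force: 30.3
t 34.15 grasp [0.5307 0.3419 0.125 ] yaw -9.31 tilt 0.15 gap 0.0329 shift mm [-1.   0.4  3.4] F [ 0.7 -1.4  5.6]
time_s: 34.78
position: [0.5295, 0.3414, 0.3466]
orientation: [[0.987, -0.163, -0.002], [-0.163, -0.987, -0.001], [-0.002, 0.001, -1.0]]
ft_force: [0.6, -1.0, -1.5]
finger_gap: 0.033
grip_force: 30.0
t 34.77 grasp [0.5292 0.3413 0.1919] yaw -9.36 tilt 0.13 gap 0.033 shift mm [ 61.9 271.3  65.2] F [ 0.6 -1.  -1.5]
```

```bash
python3 -m crank '[[[0.003,0.015,0],[0,0,0],0.02],[[0.008,0.034,0],[0,0,0],0.02],[[0.01,0.045,0],[0,0,0],0.02],[[0.01,0.045,0],[0,0,0],0.02],[[0.01,0.045,0],[0,0,0],0.02],[[0.01,0.045,0],[0,0,0],0.02],[[0.008,0.03,0],[0,0,0],0.02],[[0.003,0.012,0],[0,0,0],0.02],[[0,0,0],[0,0,0],0.02],[[0,0,0],[0,0,0],0.02]]'
python3 -m crank '[[[0,0,0.025],[0,0,0],0.02],[[0,0,0.02],[0,0,0],0.02],[[0,0,0.01],[0,0,0],0.02],[[0,0,0],[0,0,0],0.02],[[0,0,0],[0,0,0],0.02]]'
python3 -c "from h import *;plan(.546,.0635,.128)"
```

```text
time_s: 36.02
position: [0.5472, 0.0648, 0.3478]
orientation: [[0.987, -0.162, -0.0], [-0.162, -0.987, 0.0], [-0.0, 0.0, -1.0]]
ft_force: [0.2, -0.5, -0.4]
finger_gap: 0.0327
grip_force: 30.0
time_s: 36.65
position: [0.5476, 0.0646, 0.2938]
orientation: [[0.987, -0.162, 0.002], [-0.162, -0.987, 0.0], [0.002, -0.001, -1.0]]
ft_force: [1.0, -0.8, -0.1]
finger_gap: 0.0332
grip_force: 30.0
t 36.65 grasp [0.5478 0.0646 0.1391] yaw -9.3 tilt 0.09 gap 0.0332 shift mm [-1.6  1.4 11.1] F [ 1.  -0.8 -0.1]
```

```bash
python3 -m crank '[[[-0.0015,0.001,0.005],[0,0,0],0.02],[[0,0,0.003],[0,0,0],0.02],[[0,0,0.001],[0,0,0],0.02],[[0,0,0.001],[0,0,0],0.02],[[0,0,0.001],[0,0,0],0.02],[[0,0,0],[0,0,0],0.02],[[0,0,0],[0,0,0],0.02]]'
python3 -c "from h import *;plan(.546,.0635,.128)"
```

```text
time_s: 37.52
position: [0.5458, 0.0634, 0.2827]
orientation: [[0.987, -0.162, 0.001], [-0.162, -0.987, -0.0], [0.001, -0.0, -1.0]]
ft_force: [-0.6, -0.1, 4.5]
finger_gap: 0.0329
grip_force: 30.5
t 37.52 grasp [0.5459 0.0634 0.128 ] yaw -9.32 tilt 0.06 gap 0.0329 shift mm [ 0.  -0.1  0. ] F [-0.6 -0.1  4.5]
```

```bash
python3 -m crank '[[[0,0,0],[0,0,0],0.056],[[0,0,0],[0,0,0],0.056],[[0,0,0],[0,0,0],0.056],[[0,0,-0.015],[0,0,0],0.056],[[0,0,-0.03],[0,0,0],0.056],[[0,0,-0.04],[0,0,0],0.056],[[-0.01,-0.03,-0.01],[0,0,0],0.056],[[-0.02,-0.045,0],[0,0,0],0.056],[[-0.02,-0.045,0],[0,0,0],0.056],[[-0.02,-0.045,0],[0,0,0],0.056]]'
python3 -m crank '[[[-0.02,-0.045,0],[0,0,0],0.056],[[-0.02,-0.045,0],[0,0,0],0.056],[[0,0,0],[0,0,0],0.056],[[0,0,0],[0,0,0],0.056]]'
python3 - <<'E'
from h import *
np.set_printoptions(precision=4,suppress=True)
plan(.4,.3)
p,_=read_camera('scene'); t,_=read_camera('top')
cv2.imwrite('pics/s6.png',np.hstack([cv2.resize(x,None,fx=3,fy=3) for x in(p[150:290,180:310],p[150:290,275:400])])[:, :780])
cv2.imwrite('pics/s7.png',np.hstack([cv2.resize(x,None,fx=3.3,fy=3.3) for x in(t[130:220,240:370],t[180:270,420:510])]))
a=cen(blob(t,(308,328,169,184),*BL));b=cen(blob(t,(274,294,162,178),*YL)); print(atz('top',*a,.132),atz('top',*b,.132))
E
```

```text
time_s: 38.78
position: [0.5027, 0.2389, 0.3784]
orientation: [[0.987, -0.162, 0.002], [-0.162, -0.987, 0.001], [0.001, -0.001, -1.0]]
ft_force: [0.8, -0.1, -0.7]
finger_gap: 0.0558
grip_force: 0.0
time_s: 39.28
position: [0.4783, 0.3327, 0.3776]
orientation: [[0.987, -0.162, 0.0], [-0.162, -0.987, 0.0], [0.0, -0.0, -1.0]]
ft_force: [0.2, -0.1, -0.3]
finger_gap: 0.056
grip_force: 0.0
t 39.27 grasp [0.4783 0.3328 0.2229] yaw -9.32 tilt 0.02 gap 0.056 shift mm [-72.  45.  -0.] F [ 0.2 -0.1 -0.3]
[ 0.5295 -0.0065  0.132 ] [0.5423 0.0609 0.132 ]
```

View pics/s6.png

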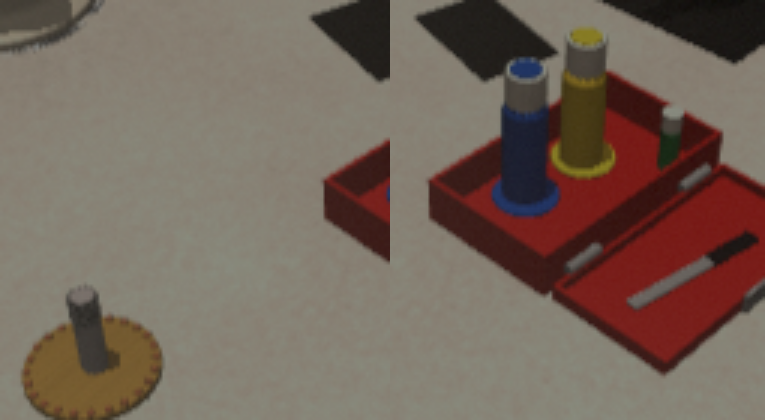

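View pics/s7.png

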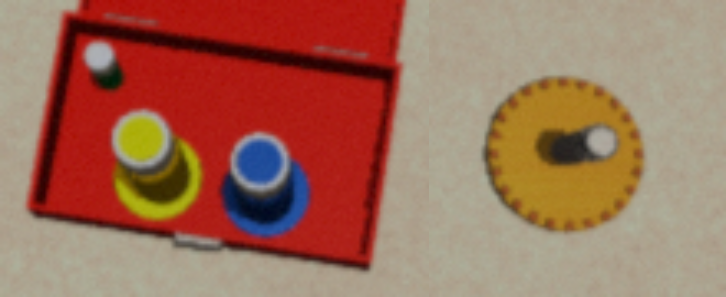

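Both bottles stand on the middle of their own pads, within 2 mm of where they started. The tube is centred on the dish, and the lip balm has not moved. Handing in.

```bash
python3 -c "from station import env;print(env.finish_job())"
```

```text
the job is handed in; nothing more can be done
None
```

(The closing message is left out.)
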